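# Fish the mixing ball out of the canted jar with the scoop

### The arm

A 6-joint arm with a two-finger parallel gripper is mounted at the origin on a cart in front of the work surface, level with it; the furniture and walls round the work are solid. World frame = base frame: x ahead of the robot, y to its left, z up, the work surface at z = 0. Lengths are in m, angles in rad, forces in N, time in s.
With the tool pointing down it reaches from about 0.375 to 0.9 m from the base axis. Payload 3.1 kg.
Tool frame: the origin (TCP) lies midway between the tips of the shut fingers; the grasp point (between the pads) lies 19 mm behind it; x points along the fingers, y is the direction in which the jaws open and shut, and the axes are right-handed (so a half turn about x gives the same grasp; the last joint's range is limited). The gripper opens to 87 mm and grips with 3 to 60 N. Pads are 19 mm wide; open, the fingers measure 117 mm over their backs; the gripper's body (75 mm by 190 mm) begins 51 mm behind the grasp point.
Start: joints at [-1.516, 0.527, 1.433, -0, 1.181, -0.178], TCP at [0.145, -0.608, 0.223] pointing down, gripper open.
Joint ranges: [-3.08, 3.08], [-0.75, 2.2], [0.22, 2.44], [-1.43, 4.57], [0, 2.65], [-2.85, 2.85]. Speed limits (rad/s): [2.79, 2.79, 3.14, 3.14, 3.14, 3.14].

### API

Orientations are given as a unit quaternion [x, y, z, w].
In Python, from rig import get_obs, imaging, robot gives the robot as it stands.
- The arm moves only by the shell command python3 -m inch 'ROWS' [FORCE]. ROWS is JSON, a list of rows, each a list of 3 entries, a list of its own where there are three numbers: the finger opening in mm, from 0 to 87, then the shift along the tool's x, y, z in mm, then the turn, a rotation vector about the tool's x, y, z in degrees. In form: [[grip, [dx, dy, dz], [wx, wy, wz]], ...]. A call has 1 to 12 rows; each row shifts and turns the pose as measured when the row begins, along the tool's axes as they then stand; what a row does not reach is not made up. A row lasts 1/8 s, in which the tool goes at most 62.5 mm and 10.7 degrees, less where a joint would pass 70% of its speed; a pose out of reach is approached as far as the arm can. A call with a gripper value outside its range is refused whole. The fingers move at their own pace and stop on an object; FORCE is the grip in N (left out, the last holds). Time passes only in rows, so rows that do not move let the fingers close. It gives the time, the measured TCP pose, the force and the opening at its end, in the units of the state.
- get_obs(): the state, without advancing time (a new reading comes with each control period).
- imaging.camera(name): name is "scene" or "top" or "wrist"; returns the picture (420x560x3 uint8, red, green, blue); there is no depth.
- imaging.camera_params(name): a dict with "camera_matrix" (3x3 intrinsics, pixels), "xyz" and "rotation" of the camera in the world. Camera axes: x right, y down, z forward; pixel columns grow to the right and rows downward; lengths in m; the calibration is good to about 2 mm. The wrist camera is an equidistant fisheye: a pixel r from the principal point sees the ray r / f radians off the axis. A picture is of the moment at which its call begins: read the wrist's pose just before it. camera_params takes no time and is no camera call; for the wrist camera it gives the pose at the moment of the call.
- robot.hand_in(): hands the job in, once; it reports no verdict.
Trained networks look in the newest picture that a camera, given by its name, has taken for a name from the list of things; names that differ only in an ending like _2 or _b are one class to them, and where a whole thing is asked for, a point or a joint stands for the part that bears it (a point fixed in the world has none). Each returns a list of dicts, best first, with "confidence" (0 to 1); they miss things now and then, are a little off and sometimes report something else, mostly with a low value. They report only what shows in the picture. A call takes as long as a camera call. They do not tell look-alikes from the thing itself.
- imaging.cut_out(camera, target): "pixels" (420x560 bool, what is visible of it) and "box" ([centre column, centre row, width, height] in pixels, round what is visible of it).
- imaging.tip_of(camera, target): "pixel" ([column, row] in pixels: a listed point, or the origin of a listed thing).
The state is a dict: "time": time; "q": joint angles; "joint_velocities": joint speeds; "joint_torque": joint torques, N m; "position": TCP position; "tool_rot": TCP orientation; "ft_force": force on the tool from outside, world axes, zero at the start; "moment": the same for the moment, N m; "grip_width": finger opening in m.
Only numpy, scipy, OpenCV 4.12 (cv2) and the standard library are available. Lean on these libraries where they do the work, as an engineer would, in place of code of your own. Each camera call takes 0.05 s, during which the arm holds its last target. There are 200 camera calls.

### The job

Get the orange mixing ball out of the narrow-mouthed glass jar with the standing scoop, not with the fingers, and tip it from the scoop into the steel cup. Leave the cup upright where it stands, stand the scoop back on the bench on the flat of its pan, and do not disturb the other things.

Things in the scene. Friction and masses are not known exactly. Their poses are not given: they have to be found in the camera images.
- jar: Clear glass jar fixed to a dark prop stand; 168 mm wide, narrow mouth. Origin on the bench under the stand's middle, z up. The jar's axis leans 8 deg (0.14 rad) toward its own +x: the inner floor slopes down to +x and the ball lies at the foot of the +x wall. Along the leaning axis from the inner floor: inner radius 80 mm up to 67 mm, then a shoulder to the mouth, inner radius 54 mm, rim at 99 mm
- jar_floor (a point): Centre of the jar's inner floor (axes as jar, not canted)
- jar_mouth (a point): Centre of the jar's mouth, level with its rim (axes as jar, not canted); the top of the rim is at most 0.13 m above the bench
- ball_center (a point): Centre of the orange plastic mixing ball, 36 mm diameter, about 50 g, rolling freely in the jar; ball, glass and steel are slippery on one another (friction about 0.3)
- scoop: Scoop standing on its pan. Origin: centre of the pan's underside; x to the open front edge, z up from the pan floor. Steel pan 60 mm long, 53 wide (48 inside), floor 3 thick; back wall 32 high, sides 22, 12 near the front; no front lip. The handle starts at (-29, 0, 28) mm and leans forward over the pan by 25 deg, along (0.423, 0, 0.906): 95 mm of 10 mm rod, then a wooden grip 85 long. 0.22 kg, mostly the pan
- scoop_grip (a point): Centre of the scoop's wooden grip (85 mm long, 16 mm thick front to back in the plane of the lean, 22 mm wide along y), at (29.1, 0, 152.6) mm in the scoop's frame, same axes as scoop
- scoop_pan (a point): Point 21 mm above the middle of the pan's underside: where the ball's centre is when it lies in the middle of the pan
- cup: Steel measuring cup, loose, 70 mm wide at the rim, 72 mm high, about 55 mm wide inside at the floor and 60 mm at the rim. Origin at the centre of its underside, z up
- cup_rim (a point): Centre of the cup's mouth, level with its rim
- blue_jar: Bystander: pigment jar with white lid, blue, 52 mm wide, 78 mm high; origin under its centre
- green_jar: Bystander: pigment jar with white lid, green, 52 mm wide, 78 mm high; origin under its centre
- tape: Bystander: roll of tape lying flat, 104 mm wide, 24 mm high; origin under its centre
- brush_a: Bystander: green stencil brush lying flat, 212 mm long, 20 mm thick; origin under its centre
- dust_brush: Bystander: red flat dye brush lying flat, 150 x 115 x 17 mm; origin under its centre
- marker: Bystander: red-capped marker lying flat, 147 mm long, 17 mm thick; origin under its centre
Things that resemble listed ones, but are neither listed nor needed, are in the scene too. What is shaped like the scoop but blue is not meant.

How it is judged:
By the outcome, as a careful person would: the job done as asked, in the order asked, and still so for the second after the job is handed in, with the robot touching nothing.
It also fails if it takes over 72 s, if anything falls off the work surface, if the arm or the gripper's body presses on something with over 40 N, if the wrist force passes 120 N, or if a joint passes its speed limit or range.

## Working session

There is one attempt and no reset: what is moved stays moved. The work goes in short steps, Python scripts to look and compute and a shell command to move; the robot and the scene stay as the last step left them, time stands still between calls to the robot, and variables do not carry over. Pictures are saved under pics/ and viewed, about 8 in all and at most 12, crops included, and the job is handed in when it is done.

```bash
ls; mkdir -p pics
python3 - <<'E'
from rig import get_obs, imaging, robot
import cv2,numpy as np
o=get_obs();print(o['time'],o['position'],o['tool_rot'],o['grip_width'])
ims=[]
for c in ['scene','top']:
    im=imaging.camera(c);cv2.imwrite(f'pics/{c}0.png',im[:,:,::-1])
    ims.append(im)
    p=imaging.camera_params(c);print(c,p['camera_matrix'],p['xyz'],p['rotation'])
    for t in ['jar','jar_mouth','jar_floor','ball_center','scoop','scoop_grip','scoop_pan','cup','cup_rim','blue_jar','green_jar','tape','brush_a','dust_brush','marker']:
        print(c,t,[(np.round(d['pixel']).tolist(),round(d['confidence'],2)) for d in imaging.tip_of(c,t)][:4])
E
```

```text
pics
0.0 [ 0.14477085 -0.60723312  0.22155646] [ 0.70231739  0.08325363 -0.70224254  0.08169783] 0.08711578939848487
scene [[393.1772682    0.         278.29335842]
 [  0.         393.1772682  202.95844587]
 [  0.           0.           1.        ]] [-0.10112167  0.77084629  0.8052997 ] [-0.31231167  0.82624269 -0.43628184  0.1715884 ]
scene jar [([231.0, 264.0], 0.88), ([367.0, 219.0], 0.36)]
scene jar_mouth [([232.0, 237.0], 0.76), ([321.0, 196.0], 0.67)]
scene jar_floor [([236.0, 261.0], 0.92)]
scene ball_center []
scene scoop [([308.0, 264.0], 0.82), ([292.0, 237.0], 0.66)]
scene scoop_grip [([301.0, 201.0], 0.71), ([294.0, 221.0], 0.56)]
scene scoop_pan [([295.0, 230.0], 0.86), ([307.0, 256.0], 0.79)]
scene cup [([317.0, 197.0], 0.56)]
scene cup_rim [([316.0, 182.0], 0.91)]
scene blue_jar [([246.0, 214.0], 0.75), ([261.0, 199.0], 0.48), ([170.0, 297.0], 0.33)]
scene green_jar [([321.0, 194.0], 0.74), ([264.0, 199.0], 0.5)]
scene tape [([370.0, 195.0], 0.48)]
scene brush_a [([344.0, 181.0], 0.65)]
scene dust_brush [([164.0, 294.0], 0.93), ([368.0, 219.0], 0.62)]
scene marker [([3
[... 381 characters left out ...]
202.0], 0.57)]
top ball_center [([207.0, 230.0], 0.54)]
top scoop [([283.0, 225.0], 0.81), ([256.0, 258.0], 0.8)]
top scoop_grip [([281.0, 234.0], 0.64), ([247.0, 256.0], 0.61)]
top scoop_pan [([256.0, 262.0], 0.95), ([282.0, 229.0], 0.88), ([156.0, 204.0], 0.56)]
top cup [([352.0, 199.0], 0.73), ([284.0, 226.0], 0.64), ([283.0, 230.0], 0.58)]
top cup_rim [([356.0, 199.0], 0.63)]
top blue_jar [([207.0, 213.0], 0.63), ([274.0, 166.0], 0.52), ([307.0, 158.0], 0.32)]
top green_jar [([307.0, 157.0], 0.68)]
top tape [([404.0, 241.0], 0.68), ([213.0, 209.0], 0.6)]
top brush_a [([403.0, 201.0], 0.74), ([351.0, 200.0], 0.3)]
top dust_brush [([155.0, 203.0], 0.59)]
top marker [([363.0, 271.0], 0.71)]
```

Run:
```python
import cv2
a=cv2.imread('pics/scene0.png')[130:340,120:420];b=cv2.imread('pics/top0.png')[120:320,110:460]
cv2.imwrite('pics/v1.png',cv2.resize(a,None,fx=2.6,fy=2.6,interpolation=cv2.INTER_CUBIC))
cv2.imwrite('pics/v2.png',cv2.resize(b,None,fx=2.28,fy=2.28,interpolation=cv2.INTER_CUBIC))
```

```text
(no output)
```

View pics/v1.png

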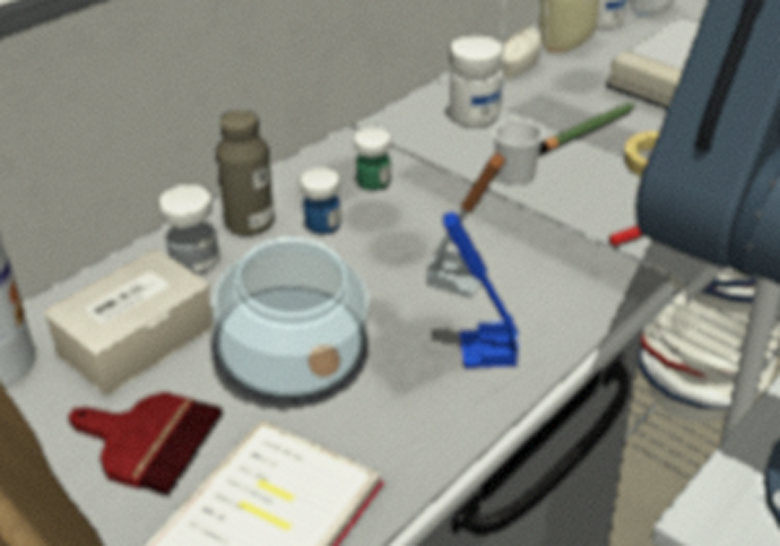

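View pics/v2.png

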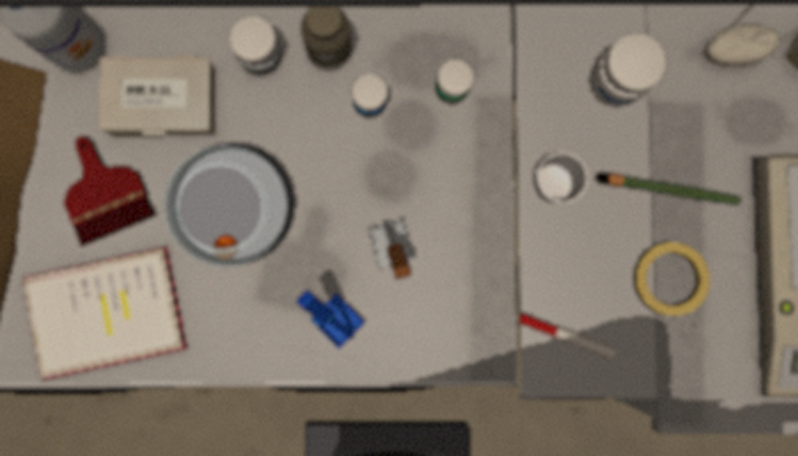

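Two scoop-like things: the steel pan with a wooden grip (scene ≈(295,230), top ≈(282,229)) and the blue one (scene ≈(307,256), top ≈(256,260)). I choose the steel one. The jar is at top (214,208), with the ball at its image-lower side (209,227), and the cup is at top (355,199).

```bash
cat > h.py <<'E'
import numpy as np,cv2
from scipy.spatial.transform import Rotation as R
from scipy.optimize import least_squares
from rig import get_obs, imaging, robot
def cam(c):
    p=imaging.camera_params(c);r=p['rotation'];return np.array(p['camera_matrix']),np.array(p['xyz']),R.from_quat(r).as_matrix()
def ray(c,px,P=None):
    K,t,M=P or cam(c)
    u=np.array([(px[0]-K[0,2])/K[0,0],(px[1]-K[1,2])/K[1,1]])
    if c=='wrist':
        th=np.hypot(*u);d=np.array([*(u/max(th,1e-9)*np.sin(th)),np.cos(th)])
    else: d=np.array([*u,1.])
    return t,M@d/np.linalg.norm(d)
def onz(c,px,z,P=None):
    t,d=ray(c,px,P);return t+d*(z-t[2])/d[2]
def tri(rays):
    A=sum(np.eye(3)-np.outer(d,d) for t,d in rays);b=sum((np.eye(3)-np.outer(d,d))@t for t,d in rays)
    x=np.linalg.solve(A,b);return x,[np.linalg.norm(np.cross(x-t,d)) for t,d in rays]
def proj(c,X,P=None):
    K,t,M=P or cam(c);v=(np.atleast_2d(X)-t)@M
    if c=='wrist':
        r=np.hypot(v[:,0],v[:,1]);th=np.arctan2(r,v[:,2]);w=v[:,:2]/np.maximum(r,1e-9)[:,None]*th[:,None]
    else: w=v[:,:2]/v[:,2:]
    return w*[K[0,0],K[1,1]]+K[:2,2]
E
python3 - <<'E'
from h import *
np.set_printoptions(precision=4,suppress=True)
S,T=cam('scene'),cam('top')
print(T[2],S[2])
def t2(n,a,b):print(n,*tri([ray('scene',a,S),ray('top',b,T)]))
t2('mouth',(232,237),(207,211));t2('floor',(236,261),(214,206))
t2('jar',(231,264),(214,208))
t2('grip',(301,201),(281,234));t2('pan',(295,230),(282,229));t2('scoop',(292,237),(283,225));t2('rim',(316,182),(356,199))
for n,c,p,z in [('jar','top',(214,208),0),('mouth','top',(207,211),.125),('scoop','top',(283,225),0),('pan','top',(282,229),.021),('grip','top',(281,234),.1526),('grip','scene',(301,201),.1526),('pan','scene',(295,230),.021),('cup','top',(352,199),0),('rim','top',(356,199),.072),('rim','scene',(316,182),.072),
 ('ball','top',(209,227),.04),('ball','scene',(120+325/2.6,130+361/2.6),.04),('blue','top',(256,262),.02),('bluej','top',(274,166),0),('greenj','top',(307,157),0),('tape','top',(404,241),0),('brush','top',(403,201),0),('marker','top',(363,271),0)]:
  print(n,c,onz(c,p,z,S if c=='scene' else T))
for c in ['scene','top']:
  imaging.camera(c)
  for n in ['scoop','jar','cup']:
    for d in imaging.cut_out(c,n)[:3]:
      m=d['pixels'];print(c,n,round(d['confidence'],2),np.round(d['box']),m.sum())
E
```

```text
[[-0.0036 -0.996   0.0891]
 [-1.      0.0031 -0.0052]
 [ 0.0049 -0.0892 -0.996 ]] [[-0.746  -0.3664  0.5561]
 [-0.6658  0.4242 -0.6138]
 [-0.011  -0.8281 -0.5604]]
mouth [0.565  0.2263 0.1174] [np.float64(0.0015758124149411394), np.float64(0.001575812414941014)]
floor [0.5842 0.2154 0.0105] [np.float64(0.007109876999608822), np.float64(0.007109876999608864)]
jar [0.5854 0.2229 0.0016] [np.float64(0.002092676955891066), np.float64(0.0020926769558912116)]
grip [0.4959 0.0054 0.1558] [np.float64(0.004107421198093151), np.float64(0.004107421198093353)]
pan [0.5173 0.0017 0.0336] [np.float64(0.006238166186780046), np.float64(0.0062381661867800964)]
scoop [ 0.5323 -0.0022 -0.0053] [np.float64(0.006439819667884515), np.float64(0.006439819667884454)]
rim [ 0.6105 -0.2305  0.069 ] [np.float64(0.007459142710932038), np.float64(0.007459142710932345)]
jar top [0.584  0.2217 0.    ]
mouth top [0.5632 0.2239 0.125 ]
scoop top [ 0.527  -0.0061  0.    ]
pan top [ 0.5129 -0.0024  0.021 ]
grip top [0.4927 0.0028 0.1526]
grip scene [0.5022 0.004  0.1526]
pan scene [ 0.5325 -0.0071  0.021 ]
cup top [ 0.6125 -0.2354  0.    ]
rim top [ 0.6042 -0.2344  0.072 ]
rim scene [ 0.6133 -0.2217  0.072 ]
ball top [0.5193 0.2311 0.04  ]
ball scene [0.5103 0.2379 0.04  ]
blue top [0.407  0.0818 0.02  ]
bluej top [0.7242 0.023  0.    ]
greenj top [ 0.7544 -0.0875  0.    ]
tape top [ 0.473  -0.4039  0.    ]
brush top [ 0.6053 -0.4047  0.    ]
marker top [ 0.3758 -0.2667  0.    ]
scene scoop 0.97 [300. 217.  29.  53.] 436
scene scoop 0.85 [307. 242.  30.  56.] 556
scene scoop 0.39 [366. 190.  12.  18.] 136
scene jar 0.77 [232. 254.  63.  67.] 3219
scene cup 0.78 [320. 188.  13.  25.] 354
scene cup 0.71 [300. 216.  27.  55.] 380
top scoop 0.8 [254. 260.  30.  25.] 375
top scoop 0.79 [282. 229.  17.  29.] 359
top jar 0.59 [209. 210.  57.  57.] 2537
top cup 0.97 [354. 198.  20.  24.] 419
```

```bash
cat >> h.py <<'E'
def toolR(yaw,lean,flip=1):
    # tool x along minus handle; handle leans by 'lean' deg (world, from vertical) toward heading yaw
    a=np.radians(lean);f=np.array([np.cos(np.radians(yaw)),np.sin(np.radians(yaw)),0]);z=np.array([0,0,1.])
    x=-(np.sin(a)*f+np.cos(a)*z);y=flip*(np.cos(a)*f-np.sin(a)*z);return np.c_[x,y,np.cross(x,y)]
def cur():
    o=get_obs();return np.array(o['position']),R.from_quat(o['tool_rot'])
def rows(p1,M1,n,start=None):
    p,r=start or cur();r1=R.from_matrix(M1) if not isinstance(M1,R) else M1
    d=(r.inv()*r1).as_rotvec();out=[]
    for i in range(n):
        ra=r*R.from_rotvec(d*i/n);out.append(ra.inv().apply((np.array(p1)-p)/n)*1e3)
    print('rot/row',np.round(np.degrees(d)/n,2).tolist());[print(np.round(v,1).tolist()) for v in out]
E
python3 - <<'E'
from h import *
p,r=cur();print(np.round(r.as_matrix(),2))
for f in (1,-1):print(f,np.degrees((r.inv()*R.from_matrix(toolR(167,25,f))).as_rotvec()))
M=toolR(167,25,-1)
g=np.array([.497,.005,.1526]);tgt=g+M[:,0]*.019-M[:,0]*.09
print(tgt);rows(tgt,toolR(167,25,1),14);rows(tgt,M,14)
E
```

```text
[[-0.    0.23 -0.97]
 [ 0.   -0.97 -0.23]
 [-1.   -0.    0.  ]]
1 [114.25020304  25.32978441 -15.70478772]
-1 [-62.54803124  13.86598236  22.36403001]
[0.46776315 0.01174986 0.21694785]
rot/row [8.16, 1.81, -1.12]
[0.4, -37.7, -32.7]
[2.1, -41.9, -27.0]
[3.7, -45.3, -20.7]
[5.2, -47.7, -13.9]
[6.5, -49.0, -6.8]
[7.5, -49.3, 0.4]
[8.4, -48.6, 7.7]
[8.9, -46.8, 14.8]
[9.3, -44.1, 21.5]
[9.3, -40.4, 27.9]
[9.1, -35.8, 33.6]
[8.6, -30.5, 38.6]
[7.8, -24.5, 42.8]
[6.9, -18.0, 46.0]
rot/row [-4.47, 0.99, 1.6]
[0.4, -37.7, -32.7]
[-0.0, -35.1, -35.5]
[-0.3, -32.2, -38.2]
[-0.5, -29.1, -40.6]
[-0.5, -25.8, -42.7]
[-0.5, -22.4, -44.6]
[-0.3, -18.9, -46.2]
[0.1, -15.2, -47.5]
[0.5, -11.5, -48.6]
[1.1, -7.7, -49.3]
[1.8, -3.8, -49.7]
[2.6, -0.0, -49.8]
[3.5, 3.8, -49.6]
[4.5, 7.5, -49.1]
```

```bash
python3 -m inch '[[60,[-15,-38,-33],[-4.5,1,1.6]],[60,[-10,-35,-35],[-4.5,1,1.6]],[60,[0,-32,-38],[-4.5,1,1.6]],[60,[0,-29,-40],[-4.5,1,1.6]],[60,[0,-26,-43],[-4.5,1,1.6]],[60,[0,-22,-45],[-4.5,1,1.6]],[60,[0,-19,-46],[-4.5,1,1.6]],[60,[0,-15,-47],[-4.5,1,1.6]],[60,[0,-11,-48],[-4.5,1,1.6]],[60,[1,-8,-49],[-4.5,1,1.6]],[60,[2,-4,-50],[-4.5,1,1.6]],[60,[3,0,-50],[-4.5,1,1.6]]]' 20
python3 - <<'E'
from h import *
M=toolR(167,25,-1);g=np.array([.497,.005,.1526]);tgt=g-M[:,0]*.071
print(cur()[0],get_obs()['q'])
rows(tgt,M,3)
P=cam('wrist');im=imaging.camera('wrist');cv2.imwrite('pics/w1.png',im[:,:,::-1])
print(P)
for n in ['scoop','scoop_grip','scoop_pan','cup','ball_center','jar_mouth']:
  print(n,[(np.round(d['pixel']).tolist(),round(d['confidence'],2)) for d in imaging.tip_of('wrist',n)][:3])
E
```

```text
time: 3.5
position: [0.4204, -0.0646, 0.2417]
tool_rot: [0.655, 0.282, -0.484, 0.507]
ft_force: [1.7, 0.3, 0.0]
grip_width: 0.0601
[ 0.42039017 -0.06460414  0.24171621] [-0.45939089  0.09643299  2.16198425  0.12270615  0.48697047 -0.19767612]
rot/row [-2.37, 0.68, 0.62]
[10.4, 2.0, -29.2]
[10.8, 3.1, -29.0]
[11.2, 4.2, -28.7]
(array([[325.1922621 ,   0.        , 282.31256701],
       [  0.        , 325.1922621 , 204.93336863],
       [  0.        ,   0.        ,   1.        ]]), array([0.38733014, 0.03002832, 0.39199963]), array([[ 0.86047842, -0.44139984,  0.2544466 ],
       [-0.3258778 , -0.860725  , -0.39109606],
       [ 0.39163829,  0.25361122, -0.8844777 ]]))
scoop [([260.0, 100.0], 0.88), ([156.0, 70.0], 0.82)]
scoop_grip [([294.0, 110.0], 0.86), ([390.0, 240.0], 0.68), ([175.0, 15.0], 0.61)]
scoop_pan [([267.0, 100.0], 0.95), ([155.0, 74.0], 0.57)]
cup [([360.0, 227.0], 0.81)]
ball_center [([257.0, 99.0], 0.37)]
jar_mouth []
```

View pics/w1.png

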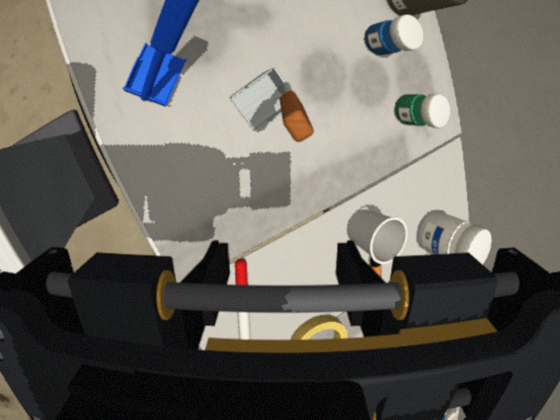

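The steel scoop is in clear view: pan at (258,98), wooden grip at (295,115). The blue look-alike is at (165,70) and the cup at (378,235).

```bash
cat >> h.py <<'E'
LP=np.array([[0,0,0],[0,0,.021],[.0291,0,.1526]])
def scoopfit(obs,x0=(.525,0,np.radians(167))):
    # obs: list of (cam,P,idx,pixel,sigma)
    def f(v):
        M=R.from_euler('z',v[2]).as_matrix();o=[]
        for c,P,i,px,s in obs:o+=list((proj(c,np.array([v[0],v[1],0])+M@LP[i],P)[0]-px)/s)
        return np.array(o)
    s=least_squares(f,x0,loss='soft_l1');return s.x,np.round(f(s.x),1).reshape(-1,2).tolist()
E
python3 - <<'E'
from h import *
S,T,W=cam('scene'),cam('top'),cam('wrist')
ob=[('scene',S,0,(292,237),1),('scene',S,1,(295,230),1),('scene',S,2,(301,201),1),('top',T,0,(283,225),1),('top',T,1,(282,229),1),('top',T,2,(281,234),1),('wrist',W,0,(260,100),1),('wrist',W,1,(267,100),1),('wrist',W,2,(294,112),1)]
for o in (ob,ob[6:],ob[:6]):
  x,r=scoopfit(o);print(x[:2],np.degrees(x[2]),r)
x,r=scoopfit(ob)
M=R.from_euler('z',x[2]).as_matrix();b=np.array([*x[:2],0])
q=[(-.03,-.0265,.022),(-.03,.0265,.022),(-.03,.0265,.032),(-.03,-.0265,.032),(.03,.0265,0),(.03,-.0265,0),(.0111,0,.114),(.047,0,.191)]
print(proj('wrist',b+np.array(q)@M.T,W))
im=cv2.imread('pics/w1.png')[60:160,200:340];cv2.imwrite('pics/w1c.png',cv2.resize(im,None,fx=5,fy=5,interpolation=cv2.INTER_CUBIC))
E
```

```text
[ 0.52113954 -0.00473068] 190.95378054562087 [[5.1, -0.1], [2.2, 1.8], [5.5, -0.8], [-0.4, 1.8], [0.7, -2.5], [4.5, 0.0], [0.7, 0.2], [-0.6, -0.6], [0.3, -1.0]]
[ 0.5207063  -0.00498134] 191.7614869951551 [[0.4, 0.5], [-0.8, -0.3], [0.2, -0.1]]
[ 0.52690467 -0.00243634] 168.06846115356697 [[3.3, -0.5], [0.4, 1.4], [1.1, 0.4], [-1.1, 0.0], [-0.0, -4.3], [-0.3, -2.0]]
[[275.59902179  68.44367426]
 [296.65816556 105.15867949]
 [300.19954015 104.98488739]
 [278.76233145  67.36144218]
 [252.25970014 130.52717869]
 [230.02395071  95.04997295]
 [291.62728467 101.27074635]
 [297.89902681 124.25544831]]
```

View pics/w1c.png

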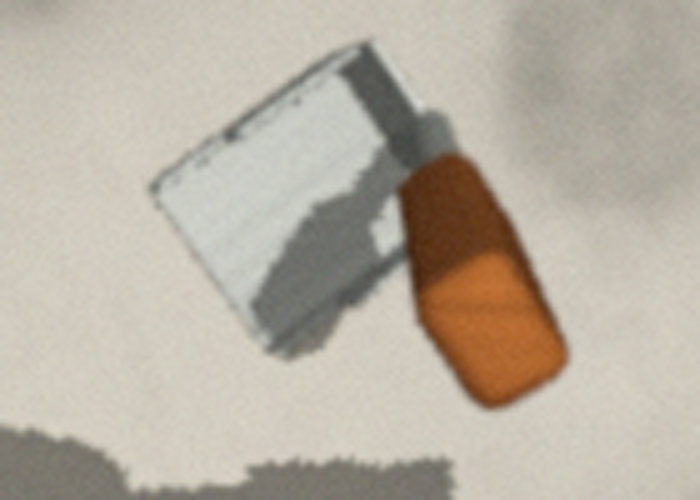

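```bash
cat >> h.py <<'E'
def ptsfit(obs,x0):
    def f(v):
        M=R.from_euler('z',v[2]).as_matrix();o=[]
        for c,P,L,px in obs:o+=list(proj(c,np.array([v[0],v[1],0])+M@np.array(L),P)[0]-px)
        return np.array(o)
    s=least_squares(f,x0,loss='soft_l1');return s.x,np.round(f(s.x),1).reshape(-1,2).tolist()
E
python3 - <<'E'
from h import *
W=cam('wrist')
ob=[('wrist',W,(.03,-.0265,.0),(231,97.6)),('wrist',W,(.03,.0265,.0),(253.6,129.6)),('wrist',W,(-.03,-.0265,.032),(274,68)),('wrist',W,(0,0,.021),(267,100)),('wrist',W,(.0291,0,.1526),(294,112)),('wrist',W,(.011,0,.114),(287,95))]
x,r=ptsfit(ob,(.521,-.004,3.3));print(x,np.degrees(x[2]),r)
yaw=np.degrees(x[2]);M=toolR(yaw,25,-1);g=np.array([*x[:2],0])+R.from_euler('z',x[2]).as_matrix()@[.0291,0,.1526];tgt=g-M[:,0]*.066
print(g,tgt);rows(tgt,M,4)
E
```

```text
[ 5.19977459e-01 -3.18991815e-03  3.41911778e+00] 195.90101819072288 [[-2.6, -0.6], [-0.0, 0.7], [0.8, -2.4], [-1.9, -1.4], [0.0, 0.3], [3.6, 5.9]]
[ 0.49199093 -0.01116263  0.1526    ] [ 0.4651654  -0.0188046   0.21241631]
rot/row [-8.44, 3.48, 0.41]
[9.4, 2.9, -15.2]
[10.3, 5.0, -14.0]
[11.2, 6.9, -12.5]
[11.9, 8.5, -10.7]
```

```bash
python3 -m inch '[[50,[9,3,-15],[-8,3.3,0.4]],[50,[10,5,-14],[-8,3.3,0.4]],[50,[11,7,-12],[-8,3.3,0.4]],[50,[12,8,-11],[-8,3.3,0.4]],[50,[0,0,0],[0,0,0]]]' 20
python3 - <<'E'
from h import *
P=cam('wrist');im=imaging.camera('wrist');cv2.imwrite('pics/w2.png',im[:,:,::-1])
for n in ['scoop_grip','scoop_pan']:
  print(n,[(np.round(d['pixel']).tolist(),round(d['confidence'],2)) for d in imaging.tip_of('wrist',n)][:3])
p,r=cur();M=r.as_matrix();print(M,p)
# predicted TCP/grasp axis and scoop model
for yaw in (191,195):
  A=R.from_euler('z',yaw,degrees=True).as_matrix();b=np.array([.5205,-.004,0])
  print(yaw,proj('wrist',b+np.array([(.03,.0265,0),(.03,-.0265,0),(.0291,0,.1526),(.047,0,.191),(.011,0,.114)])@A.T,P).round(1).tolist())
cv2.imwrite('pics/w2c.png',cv2.resize(im[:,:,::-1][60:300,140:440],None,fx=2.5,fy=2.5,interpolation=cv2.INTER_CUBIC))
E
```

```text
time: 4.47
position: [0.4668, -0.029, 0.2134]
tool_rot: [0.546, 0.447, -0.305, 0.639]
ft_force: [0.6, 0.4, -0.1]
grip_width: 0.0503
scoop_grip [([240.0, 35.0], 0.72), ([289.0, 196.0], 0.61)]
scoop_pan [([176.0, 76.0], 0.74), ([258.0, 169.0], 0.58), ([250.0, 161.0], 0.16)]
[[ 0.41371669  0.87802281  0.24065422]
 [ 0.09985041  0.21898152 -0.97060651]
 [-0.90491347  0.42558553  0.00292537]] [ 0.46586253 -0.02767239  0.21385101]
191 [[226.6, 189.0], [227.1, 144.0], [284.3, 200.6], [285.0, 218.8], [283.9, 187.6]]
195 [[228.2, 190.6], [225.6, 145.9], [284.3, 203.2], [284.9, 223.9], [283.9, 188.4]]
```

View pics/w2c.png

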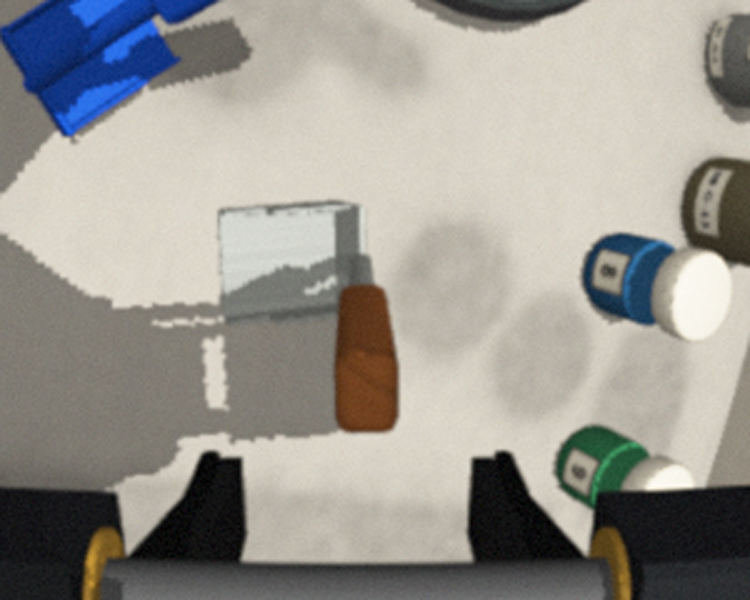

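Run:
```python
from h import *
W=cam('wrist')
ob=[('wrist',W,(.03,-.0265,0),(228,144.3)),('wrist',W,(.03,.0265,0),(230,188)),('wrist',W,(.011,-.011,.114),(285,174.8)),('wrist',W,(.047,.011,.191),(286,232)),('wrist',W,(-.03,-.0265,.032),(283,142))]
x,r=ptsfit(ob,(.521,-.004,3.3));print(x,np.degrees(x[2]),r)
yaw=np.degrees(x[2]);M=toolR(yaw,25,-1);g=np.array([*x[:2],0])+R.from_euler('z',x[2]).as_matrix()@[.0291,0,.1526]
print(g);t1=g-M[:,0]*.062;rows(t1,M,2);print('then x',62+19)
```

```text
[5.20178271e-01 2.71778713e-04 3.39244535e+00] 194.37280105678443 [[-1.2, -1.2], [-1.3, -0.1], [0.0, -2.2], [0.5, 3.0], [3.3, 0.5]]
[ 0.49198907 -0.00695172  0.1526    ]
rot/row [-0.17, 0.17, -0.09]
[3.2, 0.8, -6.8]
[3.2, 0.8, -6.8]
then x 81
```

```bash
python3 -m inch '[[45,[3,1,-6],[0,0,0]],[45,[3,1,-6],[0,0,0]],[45,[0,0,0],[0,0,0]],[45,[20,0,0],[0,0,0]],[45,[20,0,0],[0,0,0]],[45,[20,0,0],[0,0,0]],[45,[19,0,0],[0,0,0]],[45,[0,0,0],[0,0,0]]]' 20
python3 - <<'E'
from h import *
p,r=cur();M=r.as_matrix();g=np.array([.492,-.008,.1526]);print('TCP err in tool mm',(g+M[:,0]*.019-p)@M*1e3)
P=cam('wrist');im=imaging.camera('wrist');cv2.imwrite('pics/w3.png',cv2.resize(im[:,:,::-1][80:320,140:440],None,fx=2.5,fy=2.5,interpolation=cv2.INTER_CUBIC))
E
```

```text
time: 5.62
position: [0.5013, -0.0053, 0.1373]
tool_rot: [0.546, 0.446, -0.304, 0.641]
ft_force: [0.1, 0.1, -0.5]
grip_width: 0.0447
TCP err in tool mm [ 1.06819724 -2.22691944  0.46659338]
```

View pics/w3.png

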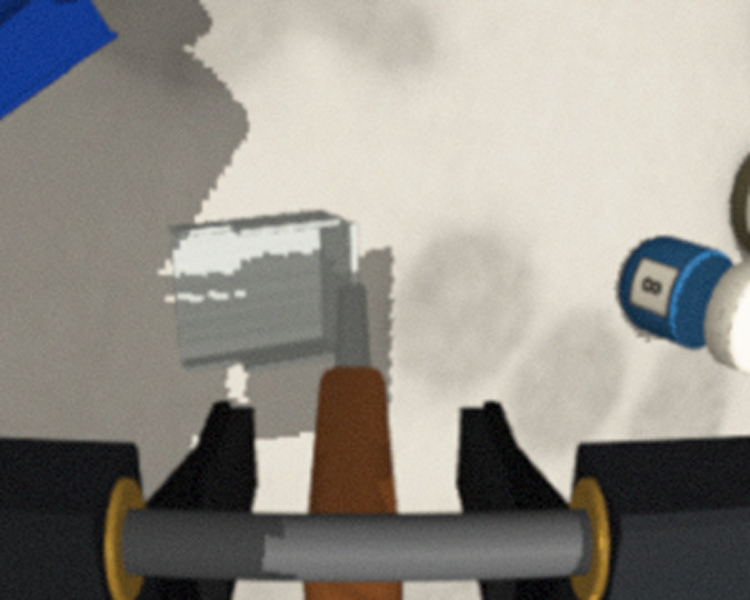

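Grip is centred between the fingers (pan front edge about (180,300) in the crop, slightly rotated). I correct by 3° and close.

```bash
python3 -m inch '[[45,[0,-2,0],[-3,0,0]],[10,[0,0,0],[0,0,0]],[10,[0,0,0],[0,0,0]],[10,[0,0,0],[0,0,0]],[10,[0,0,0],[0,0,0]],[10,[0,0,0],[0,0,0]]]' 50
python3 - <<'E'
from h import *
o=get_obs();print(o['position'],o['ft_force'],o['moment'],o['grip_width']);print(cur()[1].as_matrix())
E
```

```text
time: 6.42
position: [0.4996, -0.0058, 0.1397]
tool_rot: [0.529, 0.452, -0.291, 0.656]
ft_force: [-0.3, -1.1, -1.4]
grip_width: 0.0156
[ 0.49963766 -0.00579347  0.1396993 ] [-0.3393989  -1.08677247 -1.3713587 ] [-0.0554161   0.24780069 -0.00700042] 0.01559770614877103
[[ 0.42117757  0.86094368  0.28528131]
 [ 0.09560675  0.27064408 -0.95792021]
 [-0.90192505  0.43072933  0.03167718]]
```

```bash
cat >> h.py <<'E'
h0=np.array([np.sin(np.radians(25)),0,np.cos(np.radians(25))])
TS=np.array([.02305,0,.1397])                # TCP in scoop frame
MS=toolR(0,25.6,-1)                           # tool axes in scoop frame as gripped
def tcp_for(o,Rs): return np.asarray(o)+Rs@TS, Rs@MS
def scoop_now():
    p,r=cur();Rs=r.as_matrix()@MS.T;return p-Rs@TS,Rs
JY=171.;MOUTH=np.array([.565,.2258,.119])
def jarR(yaw=None,tilt=8): return R.from_euler('zy',[JY if yaw is None else yaw,tilt],degrees=True).as_matrix()
def jpt(x,y,z): # canted jar coords, z from inner floor, m
    return MOUTH+jarR()@np.array([x,y,z-.099])
def toj(p): return jarR().T@(np.asarray(p)-MOUTH)+[0,0,.099]
E
python3 - <<'E'
from h import *
print(scoop_now())
t,d=ray('top',(209,227)),ray('scene',(245,268.8));print('ball tri',tri([t,d]),toj(tri([t,d])[0]))
o,Rs=scoop_now();p1,M1=tcp_for(o+[-0.02,0.03,.16],Rs);rows(p1,M1,4)
p2,M2=tcp_for(jpt(-.005,0,.099+.06),jarR());print(p2);rows(p2,M2,8,(p1,R.from_matrix(M1)))
E
```

```text
(array([ 5.22822923e-01, -3.50693609e-03,  4.04041162e-05]), array([[-0.95841184,  0.28528131, -0.00783014],
       [-0.28538595, -0.95792021,  0.03072017],
       [ 0.00126324,  0.03167718,  0.99949735]]))
ball tri (array([0.51887287, 0.23182195, 0.03060483]), [np.float64(0.0011330220494272338), np.float64(0.0011330220494272184)]) [ 0.03390712 -0.00072666  0.00504543]
rot/row [0.0, -0.0, -0.0]
[-37.5, 15.0, -7.3]
[-37.5, 15.0, -7.3]
[-37.5, 15.0, -7.3]
[-37.5, 15.0, -7.3]
[0.57513859 0.22862364 0.31923768]
rot/row [2.99, -1.11, -1.05]
[5.3, 18.2, -21.0]
[4.5, 17.2, -22.0]
[3.8, 16.1, -23.0]
[3.0, 15.0, -23.8]
[2.3, 13.7, -24.6]
[1.6, 12.5, -25.4]
[0.9, 11.1, -26.0]
[0.2, 9.8, -26.6]
```

```bash
sed -i "s/from_euler('zy'/from_euler('ZY'/" h.py
python3 - <<'E'
from h import *
t,d=ray('top',(209,227)),ray('scene',(245,268.8));print(toj(tri([t,d])[0]))
o,Rs=scoop_now();p1,M1=tcp_for(o+[-0.02,0.03,.17],Rs)
p2,M2=tcp_for(jpt(-.005,0,.099+.06),jarR());print(p2);rows(p2,M2,8,(p1,R.from_matrix(M1)))
E
python3 -m inch '[[10,[-37,15,-7],[0,0,0]],[10,[-37,15,-7],[0,0,0]],[10,[-37,15,-7],[0,0,0]],[10,[-37,15,-7],[0,0,0]],[10,[0,0,0],[0,0,0]]]' 55
```

```text
[0.05835095 0.00126806 0.01793681]
[0.51989503 0.23294393 0.31424446]
rot/row [2.89, -1.38, 0.94]
[4.1, 11.6, -23.5]
[3.7, 10.4, -24.2]
[3.3, 9.1, -24.8]
[2.8, 7.8, -25.3]
[2.3, 6.4, -25.7]
[1.8, 5.1, -26.0]
[1.2, 3.7, -26.3]
[0.6, 2.4, -26.5]
time: 7.05
position: [0.4781, 0.0238, 0.2966]
tool_rot: [0.528, 0.456, -0.294, 0.653]
ft_force: [-0.2, 0.7, -1.3]
grip_width: 0.0154
```

```bash
python3 -m inch '[[10,[4,11,-24],[2.9,-1.4,0.9]],[10,[4,10,-25],[2.9,-1.4,0.9]],[10,[3,9,-25],[2.9,-1.4,0.9]],[10,[2,8,-26],[2.9,-1.4,0.9]],[10,[1,6,-26],[2.9,-1.4,0.9]],[10,[1,5,-27],[2.9,-1.4,0.9]],[10,[1,4,-27],[2.9,-1.4,0.9]],[10,[0,2,-27],[2.9,-1.4,0.9]],[10,[0,0,0],[0,0,0]]]' 55
python3 - <<'E'
from h import *
o,Rs=scoop_now();print('scoop in jar',toj(o).round(4),(R.from_matrix(jarR().T@Rs)).as_rotvec(degrees=True).round(1))
P=cam('wrist');im=imaging.camera('wrist');cv2.imwrite('pics/w4.png',im[:,:,::-1])
im2=imaging.camera('top');cv2.imwrite('pics/t4.png',im2[:,:,::-1])
q=np.array([(.03,.0265,0),(.03,-.0265,0),(-.03,-.0265,.032),(-.03,.0265,.032)]);print(proj('wrist',o+q@Rs.T,P).round(1).tolist())
a=np.linspace(0,2*np.pi,12,endpoint=False);print('rim',proj('wrist',np.array([jpt(.054*np.cos(t),.054*np.sin(t),.099) for t in a]),P).round().tolist())
print('ball',proj('wrist',jpt(.06,0,.018),P))
for n in ['ball_center','jar_mouth']:
  print(n,[(np.round(d['pixel']).tolist(),round(d['confidence'],2)) for d in imaging.tip_of('wrist',n)][:3])
E
```

```text
time: 8.18
position: [0.5044, 0.2397, 0.2786]
tool_rot: [0.637, 0.296, -0.408, 0.583]
ft_force: [-0.1, -0.6, -1.9]
grip_width: 0.0154
scoop in jar [ 0.0246 -0.0018  0.1249] [ 0.9 -3.5 -1. ]
[[212.9, 223.8], [209.5, 168.8], [284.6, 168.8], [284.4, 225.3]]
rim [[207.0, 192.0], [216.0, 216.0], [235.0, 231.0], [259.0, 233.0], [282.0, 224.0], [298.0, 205.0], [304.0, 181.0], [298.0, 157.0], [281.0, 140.0], [256.0, 135.0], [231.0, 143.0], [212.0, 165.0]]
ball [[191.8144901  176.00632223]]
ball_center []
jar_mouth [([223.0, 27.0], 0.34)]
```

View pics/w4.png

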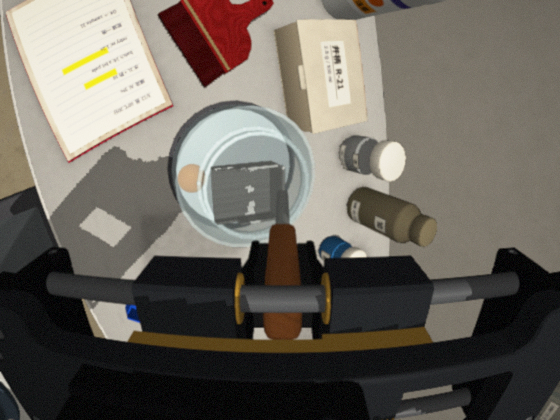

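The ball shows at (190,177), where predicted (192,176). The pan, at (210–285, 165–222), and the mouth also agree with the model. I'll insert the scoop.

```bash
cat >> h.py <<'E'
def goj(x,y,z,n,tilt=8,start=None,yaw=None):
    p,M=tcp_for(jpt(x,y,z),jarR(yaw,tilt));rows(p,M,n,start);return p,R.from_matrix(M)
def rep():
    o,Rs=scoop_now();g=get_obs();print('scoop in jar mm',(toj(o)*1e3).round(1),'rot',R.from_matrix(jarR().T@Rs).as_rotvec(degrees=True).round(1),'F',np.round(g['ft_force'],1),'M',np.round(g['moment'],2),'w',round(g['grip_width']*1e3,1))
E
python3 - <<'E'
from h import *
s=goj(.004,0,.11,2);s=goj(.004,0,.02,6,start=s)
E
```

```text
rot/row [-0.37, 0.67, 1.69]
[10.2, 2.0, 0.5]
[10.3, 1.7, 0.6]
rot/row [0.0, 0.0, 0.0]
[13.5, -6.5, -0.0]
[13.5, -6.5, -0.0]
[13.5, -6.5, -0.0]
[13.5, -6.5, -0.0]
[13.5, -6.5, -0.0]
[13.5, -6.5, -0.0]
```

```bash
python3 -m inch '[[10,[10,2,0.5],[-0.4,0.7,1.7]],[10,[10,2,0.5],[-0.4,0.7,1.7]],[10,[0,0,0],[0,0,0]]]' 55
python3 -c "
from h import *
rep();goj(.004,0,.02,6)"
```

```text
time: 8.75
position: [0.5178, 0.2293, 0.2646]
tool_rot: [0.648, 0.283, -0.383, 0.595]
ft_force: [-0.1, 0.4, -1.4]
grip_width: 0.0155
scoop in jar mm [  3.4   4.  110. ] rot [ 0.   0.  -0.1] F [-0.1  0.4 -1.4] M [ 0.05  0.59 -0.04] w 15.5
rot/row [-0.02, 0.01, -0.0]
[13.5, -6.6, -0.7]
[13.5, -6.6, -0.7]
[13.5, -6.6, -0.7]
[13.5, -6.6, -0.7]
[13.5, -6.6, -0.7]
[13.5, -6.6, -0.7]
```

```bash
python3 -m inch '[[10,[13,-6.5,-1],[0,0,0]],[10,[13,-6.5,-1],[0,0,0]],[10,[13,-6.5,-1],[0,0,0]],[10,[13,-6.5,-1],[0,0,0]],[10,[13,-6.5,-0.5],[0,0,0]],[10,[10,-5,0],[0,0,0]],[10,[0,0,0],[0,0,0]]]' 55
python3 -c "
from h import *
rep();goj(.004,0,.0,4)"
```

```text
time: 9.62
position: [0.5324, 0.2279, 0.1843]
tool_rot: [0.651, 0.279, -0.383, 0.593]
ft_force: [-0.4, -0.6, -1.6]
grip_width: 0.0161
scoop in jar mm [-0.7  3.2 28.6] rot [-0.1  0.3 -0.6] F [-0.4 -0.6 -1.6] M [0.07 0.54 0.  ] w 16.1
rot/row [-0.15, 0.05, -0.08]
[6.0, -4.0, -0.7]
[6.0, -4.0, -0.8]
[6.0, -4.0, -0.8]
[6.0, -4.0, -0.8]
```

```bash
python3 -m inch '[[10,[6,-4,-1],[0,0,0]],[10,[6,-4,-1],[0,0,0]],[10,[6,-4,-1],[0,0,0]],[10,[3,-1.5,-1],[0,0,0]],[10,[0,0,0],[0,0,0]]]' 55
python3 -c "
from h import *
rep();goj(.008,0,.0,2)"
```

```text
time: 10.25
position: [0.537, 0.2315, 0.164]
tool_rot: [0.653, 0.277, -0.38, 0.593]
ft_force: [-0.4, -0.1, -2.0]
grip_width: 0.0157
scoop in jar mm [-3.  -1.6  8.2] rot [-0.3  0.8 -0.8] F [-0.4 -0.1 -2. ] M [ 0.07  0.58 -0.01] w 15.7
rot/row [-0.42, 0.04, -0.39]
[1.5, -5.8, 0.7]
[1.5, -5.8, 0.7]
```

```bash
python3 -m inch '[[10,[1.8,-0.9,0.4],[0,0,0]],[10,[1.8,-0.9,0.4],[0,0,0]],[10,[1.8,-0.9,0.4],[0,0,0]],[10,[0,0,0],[0,0,0]]]' 55
python3 -c "
from h import *
rep()"
python3 -m inch '[[10,[1.2,-0.6,0],[0,0,0]],[10,[1.2,-0.6,0],[0,0,0]],[10,[0,0,0],[0,0,0]]]' 55
python3 -c "
from h import *
rep()"
```

```text
time: 10.75
position: [0.5386, 0.2304, 0.1595]
tool_rot: [0.654, 0.276, -0.379, 0.593]
ft_force: [-0.6, -0.1, -1.4]
grip_width: 0.0157
scoop in jar mm [-4.5 -0.9  3.6] rot [-0.4  1.  -0.8] F [-0.6 -0.1 -1.4] M [-0.03  0.56 -0.02] w 15.7
time: 11.12
position: [0.5397, 0.2304, 0.1598]
tool_rot: [0.655, 0.274, -0.377, 0.595]
ft_force: [-0.1, -0.8, -1.8]
grip_width: 0.0159
scoop in jar mm [-6.4 -1.1  3.8] rot [-0.4  1.3 -0.7] F [-0.1 -0.8 -1.8] M [ 0.07  0.57 -0.04] w 15.9
```

```bash
python3 -m inch '[[10,[2.5,-2.5,0.3],[0,0,-0.6]],[10,[2.5,-2.5,0.3],[0,0,-0.6]],[10,[0,0,0],[0,0,0]]]' 55
python3 -c "
from h import *
rep();goj(.02,0,-.001,3)"
```

```text
time: 11.5
position: [0.5416, 0.2309, 0.1605]
tool_rot: [0.654, 0.278, -0.379, 0.593]
ft_force: [-0.0, -0.0, -2.2]
grip_width: 0.0158
scoop in jar mm [-7.2 -2.2  4.1] rot [-0.5  0.8 -0.6] F [-0.  -0.  -2.2] M [0.08 0.51 0.03] w 15.8
rot/row [-0.24, -0.05, -0.27]
[-2.3, -8.2, 0.6]
[-2.3, -8.2, 0.5]
[-2.2, -8.2, 0.5]
```

```bash
python3 -m inch '[[10,[0,-9,0.5],[0,0,0]]]' 55
python3 -c "
from h import *
rep()"
python3 -m inch '[[10,[-1,-9,0.5],[0,0,0]]]' 55
python3 -c "
from h import *
rep();goj(.02,0,-.001,2)"
```

```text
time: 11.62
position: [0.5384, 0.2325, 0.1592]
tool_rot: [0.655, 0.276, -0.375, 0.595]
ft_force: [2.0, -1.0, 20.4]
grip_width: 0.0157
scoop in jar mm [-4.8 -3.5  3.5] rot [-0.5  1.4 -0.5] F [ 2.  -1.  20.4] M [-1.08 -2.63 -0.15] w 15.7
time: 11.75
position: [0.5348, 0.2339, 0.1588]
tool_rot: [0.657, 0.273, -0.371, 0.597]
ft_force: [0.7, 0.2, 12.5]
grip_width: 0.0156
scoop in jar mm [-2.4 -4.6  3.9] rot [-0.6  1.9 -0.4] F [ 0.7  0.2 12.5] M [-0.72 -1.53 -0.11] w 15.6
rot/row [-0.3, -0.19, -0.96]
[-2.3, -8.8, 1.7]
[-2.2, -8.8, 1.7]
```

```bash
python3 -m inch '[[10,[-5,-8.5,2.5],[0,0,-1]],[10,[-3.8,-8.5,2],[-0.3,0,-1]]]' 55
python3 -c "
from h import *
rep();goj(.035,0,.0045,2)"
```

```text
time: 12.0
position: [0.5162, 0.2333, 0.1564]
tool_rot: [0.651, 0.286, -0.38, 0.592]
ft_force: [-0.4, 0.2, -1.4]
grip_width: 0.0156
scoop in jar mm [20.8 -1.1  3.2] rot [-0.6 -0.1 -0.1] F [-0.4  0.2 -1.4] M [0.03 0.38 0.01] w 15.6
rot/row [-0.15, -0.24, 0.03]
[-3.7, -6.2, -0.1]
[-3.7, -6.2, -0.1]
```

```bash
python3 -m inch '[[10,[-3.2,-6.5,0],[0,0,0]],[10,[-3.2,-6.5,0],[0,0,0]]]' 55
python3 -c "
from h import *
rep();goj(.042,0,.004,2)
for c in ['top','scene']:
  imaging.camera(c);P=cam(c);print(c,proj(c,jpt(.06,0,.018),P).round(),[(np.round(d['pixel']).tolist(),round(d['confidence'],2)) for d in imaging.tip_of(c,'ball_center')][:3])
P=cam('wrist');im=imaging.camera('wrist');cv2.imwrite('pics/w5.png',cv2.resize(im[80:280,120:380,::-1],None,fx=3,fy=3,interpolation=cv2.INTER_CUBIC));print(proj('wrist',jpt(.06,0,.018),P))
"
```

```text
time: 12.25
position: [0.503, 0.2358, 0.1545]
tool_rot: [0.651, 0.286, -0.38, 0.592]
ft_force: [-0.4, 0.4, 0.3]
grip_width: 0.016
scoop in jar mm [34.2 -1.7  3.2] rot [-0.6 -0.  -0.1] F [-0.4  0.4  0.3] M [-0.06  0.1  -0.  ] w 16.0
rot/row [-0.16, -0.27, 0.0]
[-2.0, -3.3, 0.1]
[-2.0, -3.3, 0.1]
top [[209. 228.]] [([205.0, 228.0], 0.44), ([304.0, 159.0], 0.19)]
scene [[245. 269.]] []
[[220.40168075 201.90193697]]
```

View pics/w5.png

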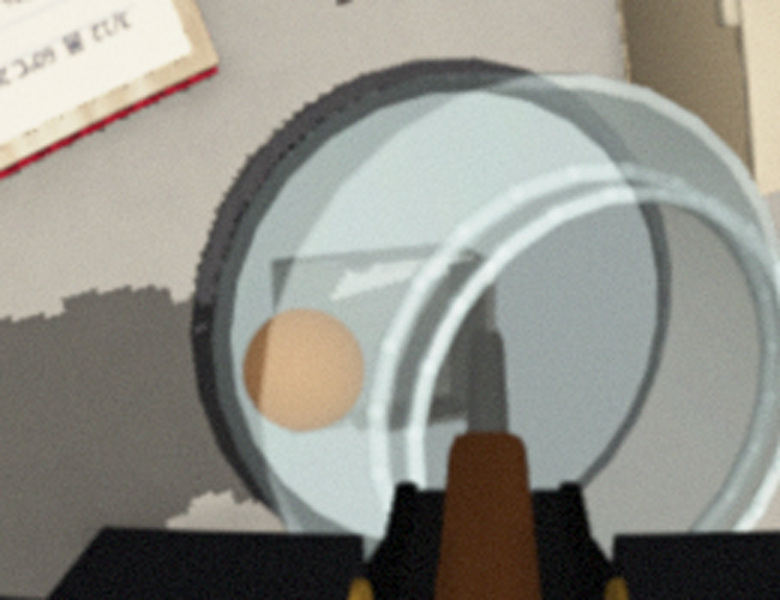

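Ball at crop (303,370), already lapping over the pan's front edge (u≈275) and about 3 mm to the scoop's +y side. I push on, shift sideways and then tilt back.

```bash
python3 -m inch '[[10,[-1,-4.5,1.8],[0,0,0]],[10,[-1,-4.5,1.8],[0,0,0]]]' 55
python3 -c "
from h import *
rep()
for t in (2,-4,-12):
  # rotate about front lip
  o,Rs=scoop_now();lip=o+Rs@[.03,0,0];A=jarR(None,t);print(t,'origin',(toj(lip-A@[.03,0,0])*1e3).round(1))
P=cam('wrist');imaging.camera('wrist');print(proj('wrist',jpt(.062,0,.018),P),proj('wrist',jpt(.055,0,.022),P),[(np.round(d['pixel']).tolist(),round(d['confidence'],2)) for d in imaging.tip_of('wrist','ball_center')][:3])
"
```

```text
time: 12.75
position: [0.4977, 0.2349, 0.1537]
tool_rot: [0.653, 0.285, -0.377, 0.593]
ft_force: [0.3, 1.1, 4.4]
grip_width: 0.0156
scoop in jar mm [38.4 -0.5  3.3] rot [-0.8  0.4  0. ] F [0.3 1.1 4.4] M [-0.06 -0.56  0.11] w 15.6
2 origin [38.5 -0.5 -0. ]
-4 origin [39.  -0.5 -3.1]
-12 origin [40.2 -0.5 -7.1]
[[221.94434464 200.42277889]] [[230.72669674 200.52023058]] []
```

```bash
python3 -m inch '[[10,[-2,-5,1],[0,0,0]],[10,[-2,-4,0.5],[0,0,0]]]' 55
python3 -c "
from h import *
rep()
P=cam('wrist');im=imaging.camera('wrist');cv2.imwrite('pics/w6.png',cv2.resize(im[80:280,120:380,::-1],None,fx=3,fy=3,interpolation=cv2.INTER_CUBIC));print(proj('wrist',jpt(.062,0,.018),P))
hsv=cv2.cvtColor(im,cv2.COLOR_RGB2HSV);m=cv2.inRange(hsv,(5,60,120),(22,255,255));m[:150]=0;m[225:]=0;m[:,:170]=0;m[:,265:]=0
print(cv2.connectedComponentsWithStats(m)[2:][0].tolist() if 0 else cv2.moments(m,True)['m10']/max(1,m.astype(bool).sum()),m.astype(bool).sum(),cv2.boundingRect(m))
"
```

```text
time: 13.1
position: [0.4902, 0.2345, 0.1531]
tool_rot: [0.653, 0.283, -0.376, 0.593]
ft_force: [7.7, -3.1, -3.1]
grip_width: 0.0154
scoop in jar mm [45.2  1.3  3.8] rot [-0.8  0.6 -0.1] F [ 7.7 -3.1 -3.1] M [-0.61 -1.36 -0.41] w 15.4
[[229.09736339 197.51465657]]
232.03536184210526 1216 (213, 181, 39, 40)
```

View pics/w6.png

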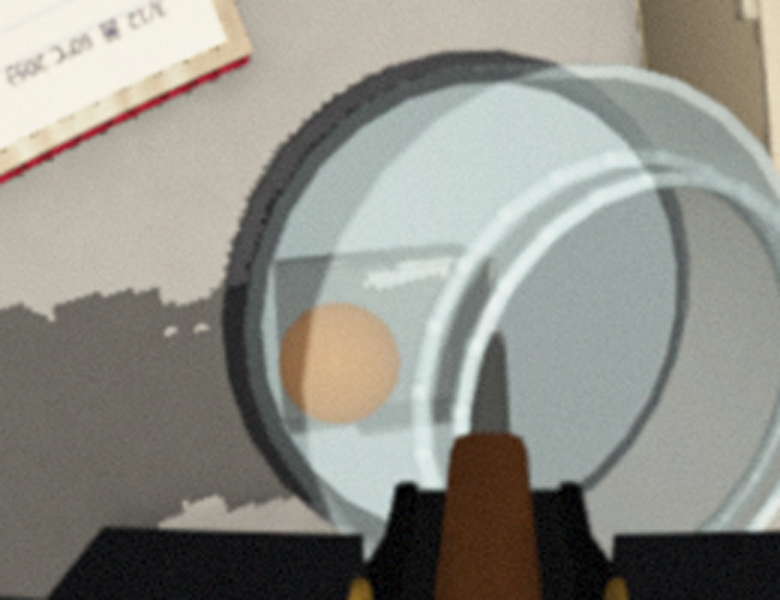

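The ball now sits over the pan floor (crop (338,363), lip at u≈278). I tilt the scoop back about its rear edge.

```bash
cat >> h.py <<'E'
def rear(x,z,wt,n,start=None,y=0.0015):
    A=jarR(None,wt);b=jpt(x,y,z);p,M=tcp_for(b+A@[.03,0,0],A);rows(p,M,n,start);return p,R.from_matrix(M)
E
python3 -c "
from h import *
s=rear(.011,.006,-4,4);s=rear(.006,.012,-14,3,s);s=goj(-.002,0,.04,4,-14,s);s=goj(-.006,0,.15,7,-14,s)"
```

```text
rot/row [-0.09, -0.16, -3.16]
[1.7, 9.2, -0.5]
[1.1, 9.3, -0.5]
[0.6, 9.3, -0.5]
[0.1, 9.3, -0.5]
rot/row [0.0, 0.0, -3.33]
[-0.1, 10.6, 0.0]
[-0.7, 10.6, 0.0]
[-1.3, 10.6, 0.0]
rot/row [0.0, 0.0, 0.0]
[-3.6, 9.2, -0.4]
[-3.6, 9.2, -0.4]
[-3.6, 9.2, -0.4]
[-3.6, 9.2, -0.4]
rot/row [0.0, 0.0, 0.0]
[-15.6, 1.6, -0.0]
[-15.6, 1.6, -0.0]
[-15.6, 1.6, -0.0]
[-15.6, 1.6, -0.0]
[-15.6, 1.6, -0.0]
[-15.6, 1.6, -0.0]
[-15.6, 1.6, -0.0]
```

```bash
python3 -m inch '[[10,[0.5,9,-0.5],[0,0,-3.2]],[10,[0.3,9,-0.5],[0,0,-3.2]],[10,[0,9,-0.5],[0,0,-3.2]],[10,[0,9,-0.5],[0,0,-3.2]]]' 55
python3 -c "
from h import *
rep();rear(.006,.012,-14,3)"
```

```text
time: 13.65
position: [0.5145, 0.2285, 0.1642]
tool_rot: [0.619, 0.343, -0.437, 0.555]
ft_force: [2.0, -1.1, -3.6]
grip_width: 0.0161
scoop in jar mm [47.1  5.   9.3] rot [ -0.1 -10.8  -0.2] F [ 2.  -1.1 -3.6] M [-0.29 -0.53 -0.02] w 16.1
rot/row [-0.07, -0.02, -3.73]
[0.1, 14.0, -1.3]
[-0.9, 14.0, -1.3]
[-1.8, 13.9, -1.3]
```

```bash
python3 -m inch '[[10,[-0.5,14,-1.3],[0,0,-3.7]],[10,[-1,14,-1.3],[0,0,-3.7]],[10,[-2,14,-1.3],[0,0,-3.7]],[10,[-2,4,0],[0,0,0]]]' 55
python3 -c "
from h import *
rep()
P=cam('wrist');im=imaging.camera('wrist');cv2.imwrite('pics/w7.png',cv2.resize(im[80:280,120:380,::-1],None,fx=3,fy=3,interpolation=cv2.INTER_CUBIC))
o,Rs=scoop_now();print('in pan',proj('wrist',o+Rs@[-.009,0,.021],P),'pan',proj('wrist',o+np.array([(.03,.0265,0),(.03,-.0265,0),(-.03,-.0265,.0),(-.03,.0265,.0)])@Rs.T,P).round().tolist())
hsv=cv2.cvtColor(im,cv2.COLOR_RGB2HSV);m=cv2.inRange(hsv,(5,60,120),(22,255,255));m[:130]=0;m[225:]=0;m[:,:170]=0;m[:,290:]=0
print(m.astype(bool).sum(),cv2.boundingRect(m))
goj(-.002,0,.04,4,-14)"
```

```text
time: 14.15
position: [0.5522, 0.2239, 0.1784]
tool_rot: [0.578, 0.406, -0.495, 0.506]
ft_force: [0.4, -0.7, -2.1]
grip_width: 0.0157
scoop in jar mm [37.4  4.  22. ] rot [  0.1 -23.1  -0.3] F [ 0.4 -0.7 -2.1] M [ 0.02  0.05 -0.02] w 15.7
in pan [[256.75768407 197.96305206]] pan [[211.0, 224.0], [208.0, 169.0], [269.0, 164.0], [269.0, 216.0]]
1165 (238, 181, 39, 40)
rot/row [-0.07, 0.06, 0.29]
[-4.3, 9.7, -1.1]
[-4.2, 9.7, -1.1]
[-4.2, 9.8, -1.1]
[-4.1, 9.8, -1.0]
```

View pics/w7.png

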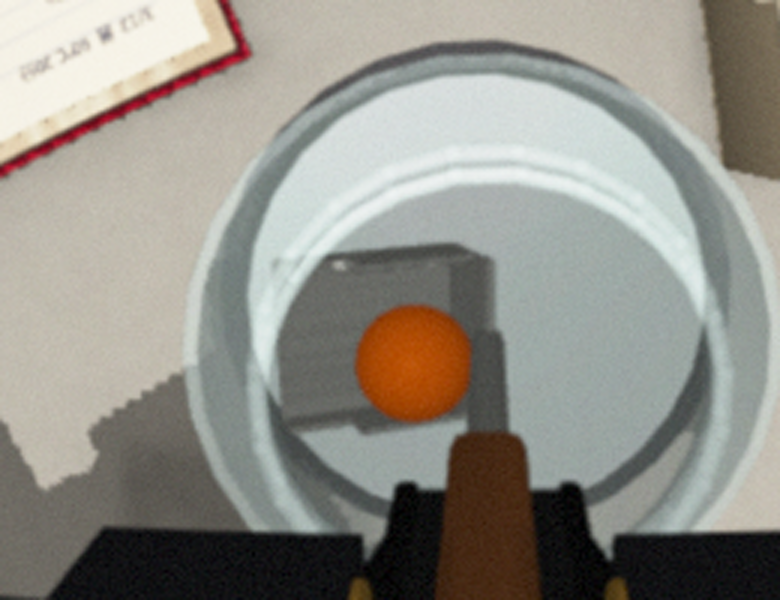

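Ball rolled fully back in the pan (crop (414,363)). Now centre it under the mouth and lift out.

```bash
python3 -c "
from h import *
s=goj(.007,0,.034,3,-14);s=goj(.007,0,.15,7,-14,s)"
```

```text
rot/row [-0.09, 0.08, 0.38]
[-3.8, 9.9, -1.4]
[-3.8, 9.9, -1.4]
[-3.7, 9.9, -1.4]
rot/row [0.0, 0.0, 0.0]
[-16.5, 1.0, -0.0]
[-16.5, 1.0, -0.0]
[-16.5, 1.0, -0.0]
[-16.5, 1.0, -0.0]
[-16.5, 1.0, -0.0]
[-16.5, 1.0, -0.0]
[-16.5, 1.0, -0.0]
```

```bash
python3 -m inch '[[10,[-4,7,-1.4],[0,0,0.3]],[10,[-4,10,-1.4],[0,0,0.3]],[10,[-4,10,-1.4],[0,0,0.3]],[10,[-4,4,0],[0,0,0]]]' 55
python3 -c "
from h import *
rep();goj(.007,0,.15,7,-14)"
```

```text
time: 14.7
position: [0.5754, 0.2238, 0.1982]
tool_rot: [0.578, 0.403, -0.493, 0.51]
ft_force: [0.1, -0.5, -2.3]
grip_width: 0.0159
scoop in jar mm [10.7  1.2 38.1] rot [  0.4 -22.5  -0.2] F [ 0.1 -0.5 -2.3] M [ 0.04  0.09 -0.03] w 15.9
rot/row [-0.02, 0.06, 0.08]
[-16.0, 1.2, 0.1]
[-16.0, 1.2, 0.0]
[-16.0, 1.2, 0.0]
[-16.0, 1.3, 0.0]
[-16.0, 1.3, -0.0]
[-16.0, 1.3, -0.0]
[-16.0, 1.3, -0.0]
```

```bash
python3 -m inch '[[10,[-12,1.5,0],[0,0,0]],[10,[-14,1.3,0],[0,0,0]],[10,[-16,1.3,0],[0,0,0]]]' 55
python3 -c "
from h import *
rep()"
python3 -m inch '[[10,[-16,1,0],[0,0,0]],[10,[-16,1,0],[0,0,0]],[10,[-16,1,0],[0,0,0]],[10,[-16,1,0],[0,0,0]],[10,[-12,0,0],[0,0,0]]]' 55
cat >> h.py <<'E'
def ball_in_pan():
    P=cam('wrist');im=imaging.camera('wrist');o,Rs=scoop_now()
    m=cv2.inRange(cv2.cvtColor(im,cv2.COLOR_RGB2HSV),(3,130,70),(20,255,255));m[235:]=0
    n,_,st,ce=cv2.connectedComponentsWithStats(m)
    print('expect',proj('wrist',o+Rs@[-.009,0,.021],P).round().tolist(),'blobs',[(ce[i].round().tolist(),int(st[i,4])) for i in range(1,n) if st[i,4]>250])
    return im
E
python3 -c "
from h import *
rep();im=ball_in_pan();cv2.imwrite('pics/w8.png',im[:,:,::-1])
imaging.camera('top');imaging.camera('scene')
for c in ['top','scene']:print(c,[(np.round(d['box']).tolist(),round(d['confidence'],2)) for d in imaging.cut_out(c,'cup')][:2],[(np.round(d['pixel']).tolist(),round(d['confidence'],2)) for d in imaging.tip_of(c,'cup_rim')][:2])
"
```

```text
time: 15.08
position: [0.5706, 0.2246, 0.2423]
tool_rot: [0.578, 0.403, -0.494, 0.509]
ft_force: [-0.7, 0.9, -2.9]
grip_width: 0.0159
scoop in jar mm [ 9.7  1.3 82.5] rot [  0.4 -22.6  -0.3] F [-0.7  0.9 -2.9] M [-0.02  0.09  0.01] w 15.9
time: 15.7
position: [0.5587, 0.2272, 0.3265]
tool_rot: [0.579, 0.402, -0.492, 0.51]
ft_force: [-0.1, 0.3, -2.6]
grip_width: 0.0158
scoop in jar mm [  9.3   0.2 167.4] rot [  0.3 -22.4  -0.2] F [-0.1  0.3 -2.6] M [0.02 0.1  0.01] w 15.8
expect [[259.0, 197.0]] blobs [([258.0, 201.0], 1204)]
top [([356.0, 196.0, 22.0, 26.0], 0.6)] [([356.0, 199.0], 0.73)]
scene [([321.0, 188.0, 19.0, 24.0], 0.96), ([233.0, 253.0, 62.0, 67.0], 0.52)] [([318.0, 182.0], 0.62), ([226.0, 166.0], 0.2)]
```

```bash
cat >> h.py <<'E'
CUP=np.array([.610,-.232,.072]);CY=160.
def lip(dx,dy,dz,wt,n,start=None):
    A=jarR(CY,wt);F=R.from_euler('z',CY,degrees=True).as_matrix()
    b=CUP+F@np.array([dx,dy,dz])-A@[.03,0,0];p,M=tcp_for(b,A);rows(p,M,n,start);return p,R.from_matrix(M)
def replip():
    o,Rs=scoop_now();F=R.from_euler('z',CY,degrees=True).as_matrix();v=F.T@(o+Rs@[.03,0,0]-CUP);f=F.T@Rs[:,0];g=get_obs()
    print('lip rel cup mm',(v*1e3).round(1),'front-down',np.degrees(np.arcsin(-f[2])).round(1),'yawerr',np.degrees(np.arctan2(f[1],f[0])).round(1),'F',np.round(g['ft_force'],1))
E
python3 -c "
from h import *
print(tri([ray('scene',(318,182)),ray('top',(356,199))]))
s=lip(-.012,0,.10,-14,24)"
```

```text
(array([ 0.60758894, -0.23264873,  0.06916292]), [np.float64(0.003857009766732752), np.float64(0.003857009766732988)])
rot/row [0.44, -0.07, 0.02]
[2.2, 7.0, 18.9]
[2.3, 7.2, 18.9]
[2.3, 7.3, 18.8]
[2.3, 7.5, 18.8]
[2.4, 7.6, 18.7]
[2.4, 7.8, 18.6]
[2.4, 7.9, 18.6]
[2.4, 8.0, 18.5]
[2.5, 8.2, 18.4]
[2.5, 8.3, 18.4]
[2.5, 8.5, 18.3]
[2.5, 8.6, 18.2]
[2.6, 8.8, 18.2]
[2.6, 8.9, 18.1]
[2.6, 9.0, 18.0]
[2.6, 9.2, 17.9]
[2.7, 9.3, 17.9]
[2.7, 9.4, 17.8]
[2.7, 9.6, 17.7]
[2.8, 9.7, 17.6]
[2.8, 9.8, 17.6]
[2.8, 10.0, 17.5]
[2.8, 10.1, 17.4]
[2.9, 10.3, 17.3]
```

```bash
python3 -m inch '[[10,[0,3,8],[0.4,0,0]],[10,[1,5,14],[0.4,0,0]],[10,[1,7,19],[0.4,0,0]],[10,[1,7,19],[0.4,0,0]],[10,[1,7,19],[0.4,0,0]],[10,[1,7,19],[0.4,0,0]],[10,[1,7,19],[0.4,0,0]],[10,[1,8,19],[0.4,0,0]],[10,[1,8,19],[0.4,0,0]],[10,[1,8,19],[0.4,0,0]],[10,[1,8,18],[0.4,0,0]],[10,[1,8,18],[0.4,0,0]]]' 55
python3 -c "
from h import *
replip();ball_in_pan();lip(-.012,0,.09,-14,13)"
```

```text
time: 17.55
position: [0.5974, -0.0152, 0.325]
tool_rot: [0.598, 0.379, -0.516, 0.483]
ft_force: [0.2, -0.3, -2.4]
grip_width: 0.0157
lip rel cup mm [ 128.4 -195.7  119.8] front-down -14.9 yawerr 5.5 F [ 0.2 -0.3 -2.4]
expect [[260.0, 201.0]] blobs [([258.0, 201.0], 1202)]
rot/row [0.41, -0.08, 0.06]
[3.9, 8.5, 16.1]
[4.0, 8.6, 16.0]
[4.0, 8.7, 15.9]
[4.0, 8.8, 15.9]
[4.0, 8.9, 15.8]
[4.1, 9.0, 15.7]
[4.1, 9.1, 15.7]
[4.1, 9.2, 15.6]
[4.2, 9.3, 15.5]
[4.2, 9.4, 15.4]
[4.2, 9.5, 15.4]
[4.3, 9.6, 15.3]
[4.3, 9.7, 15.2]
```

```bash
python3 -m inch '[[10,[2,5,10],[0.4,0,0]],[10,[3,9,17],[0.4,0,0]],[10,[3,9,17],[0.4,0,0]],[10,[3,9,17],[0.4,0,0]],[10,[3,9,17],[0.4,0,0]],[10,[3,9,17],[0.4,0,0]],[10,[3,9,17],[0.4,0,0]],[10,[3,9,17],[0.4,0,0]],[10,[3,9,17],[0.4,0,0]],[10,[3,9,16],[0.4,0,0]],[10,[3,9,14],[0.4,0,0]],[10,[2,6,8],[0.4,0,0]]]' 55
python3 -c "
from h import *
replip();im=ball_in_pan();cv2.imwrite('pics/w9.png',cv2.resize(im[40:300,80:480,::-1],None,fx=2,fy=2,interpolation=cv2.INTER_CUBIC))
P=cam('wrist');print('cup rim pred',proj('wrist',CUP,P),'base',proj('wrist',CUP-[0,0,.072],P),[(np.round(d['pixel']).tolist(),round(d['confidence'],2)) for d in imaging.tip_of('wrist','cup_rim')][:3],[(np.round(d['box']).tolist(),round(d['confidence'],2)) for d in imaging.cut_out('wrist','cup')][:2])
lip(-.012,0,.06,-14,3)"
```

```text
time: 19.1
position: [0.6482, -0.241, 0.3074]
tool_rot: [0.618, 0.354, -0.534, 0.456]
ft_force: [0.6, -0.6, -2.1]
grip_width: 0.0156
lip rel cup mm [  3.6  -6.4 102.2] front-down -14.9 yawerr 0.5 F [ 0.6 -0.6 -2.1]
expect [[259.0, 199.0]] blobs [([258.0, 201.0], 1204)]
cup rim pred [[215.10604642 179.95271436]] base [[215.77196673 169.92684645]] [([215.0, 185.0], 0.73)] [([211.0, 185.0, 42.0, 56.0], 0.68)]
rot/row [0.03, -0.31, 0.3]
[14.4, 2.1, 2.1]
[14.4, 2.0, 2.0]
[14.5, 1.9, 1.9]
```

View pics/w9.png

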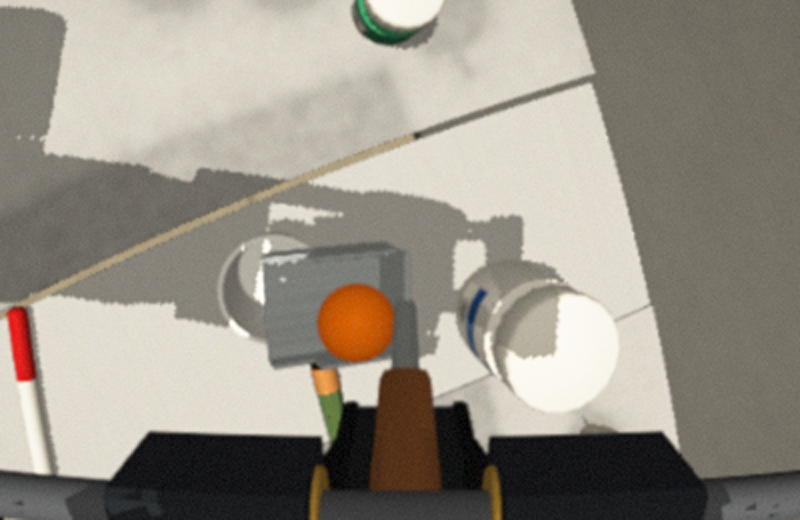

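Rim visible at left (full-image left extreme col 190, top row ≈157); the pan with the ball covers the rest. I solve the cup centre from the rim edges.

```bash
python3 -c "
from h import *
P=cam('wrist');a=np.linspace(0,2*np.pi,180)
def f(v):
  q=proj('wrist',np.c_[v[0]+.035*np.cos(a),v[1]+.035*np.sin(a),.072+0*a],P);return [q[:,0].min()-189.5,q[:,1].min()-157]
s=least_squares(f,CUP[:2],diff_step=1e-3);print(s.x,s.fun,onz('wrist',(215,185),.072,P))
c=s.x
sc=proj('scene',[[*c,.072],[*CUP[:2],.072]]);tp=proj('top',[[*c,.072]]);print(sc,tp)"
```

```text
[ 0.60934332 -0.23636882] [ 1.54727786e-10 -1.83604243e-11] [ 0.60647196 -0.23506967  0.072     ]
[[319.33716432 180.78316634]
 [318.46423222 181.19301492]] [[356.59736186 197.35944192]]
```

```bash
sed -i 's/^CUP=.*;CY/CUP=np.array([.608,-.235,.072]);CY/' h.py; python3 -c "
from h import *
replip();s=lip(-.018,0,.05,-14,5);s=lip(-.018,0,.018,-3,4,s)"
```

```text
lip rel cup mm [  3.4 -10.8 102.1] front-down -14.9 yawerr 0.5 F [-1.2  0.4 -3.1]
rot/row [0.02, -0.19, 0.18]
[10.8, 1.9, 2.0]
[10.8, 1.8, 1.9]
[10.8, 1.8, 1.9]
[10.8, 1.8, 1.9]
[10.8, 1.7, 1.8]
rot/row [0.0, -0.0, 2.75]
[5.2, -7.8, 0.0]
[4.8, -8.0, 0.0]
[4.5, -8.2, 0.0]
[4.1, -8.5, 0.0]
```

```bash
python3 -m inch '[[10,[6,1.5,2],[0,0,0]],[10,[11,2,2.5],[0,0,0]],[10,[11,2,2.5],[0,0,0]],[10,[11,2,2],[0,0,0]],[10,[7,2,2],[0,0,0]]]' 55
python3 -c "
from h import *
replip();ball_in_pan();s=lip(-.018,0,.022,-3,4);s=lip(-.018,0,.012,8,3,s)"
```

```text
time: 19.88
position: [0.6619, -0.254, 0.2606]
tool_rot: [0.618, 0.355, -0.533, 0.456]
ft_force: [-0.4, 0.3, -3.1]
grip_width: 0.0159
lip rel cup mm [-14.3  -2.5  55.5] front-down -15.0 yawerr 0.7 F [-0.4  0.3 -3.1]
expect [[258.0, 197.0]] blobs [([258.0, 201.0], 1206)]
rot/row [0.03, -0.25, 3.01]
[5.4, -7.3, 0.1]
[5.0, -7.6, 0.1]
[4.6, -7.9, 0.1]
[4.2, -8.1, 0.1]
rot/row [0.0, -0.0, 3.67]
[-0.4, -9.5, -0.0]
[-1.0, -9.5, -0.0]
[-1.6, -9.4, -0.0]
```

```bash
python3 -m inch '[[10,[5.4,-7.3,0.5],[0,-0.2,3]],[10,[5,-7.6,0.3],[0,-0.2,3]],[10,[4.6,-7.9,0],[0,-0.2,3]],[10,[3.5,-8,0],[0,-0.2,2.5]]]' 55
python3 -c "
from h import *
replip();ball_in_pan();s=lip(-.018,0,.012,8,4)
s=lip(-.018,0,.012,22,3,s)"
```

```text
time: 20.42
position: [0.6395, -0.2477, 0.2333]
tool_rot: [0.648, 0.286, -0.488, 0.511]
ft_force: [-0.1, -0.7, -2.6]
grip_width: 0.0156
lip rel cup mm [-19.6   0.9  22.2] front-down -3.0 yawerr 0.2 F [-0.1 -0.7 -2.6]
expect [[254.0, 197.0]] blobs [([258.0, 201.0], 1208)]
rot/row [0.02, -0.06, 2.83]
[-0.5, -6.7, -0.2]
[-0.9, -6.6, -0.2]
[-1.2, -6.6, -0.1]
[-1.5, -6.5, -0.1]
rot/row [0.0, 0.0, 4.67]
[-4.2, -10.6, -0.0]
[-5.0, -10.2, -0.0]
[-5.8, -9.8, -0.0]
```

```bash
python3 -m inch '[[10,[-0.5,-6.7,0],[0,0,2.8]],[10,[-0.9,-6.6,0],[0,0,2.8]],[10,[-1.2,-6.6,0],[0,0,2.8]],[10,[-1.5,-6.5,0],[0,0,2.8]],[10,[-3,-8,0],[0,0,3.5]],[10,[-3,-8,0],[0,0,3.5]],[10,[0,0,0],[0,0,0]]]' 55
python3 -c "
from h import *
replip();ball_in_pan();s=lip(-.018,0,.012,28,3)"
```

```text
time: 21.35
position: [0.6047, -0.2311, 0.2227]
tool_rot: [0.685, 0.191, -0.402, 0.577]
ft_force: [-0.2, -0.3, -2.5]
grip_width: 0.0156
lip rel cup mm [-22.6  -4.4  13.5] front-down 14.0 yawerr 0.5 F [-0.2 -0.3 -2.5]
expect [[259.0, 198.0]] blobs [([167.0, 193.0], 615)]
rot/row [0.03, -0.31, 4.66]
[-4.8, -12.4, 0.6]
[-5.8, -12.0, 0.7]
[-6.7, -11.5, 0.7]
```

```bash
python3 -m inch '[[10,[-10,3,0],[0,0,0]],[10,[-12,4,0],[0,0,0]],[10,[-14,4,0],[0,0,0]],[10,[-14,4,0],[0,0,0]],[10,[0,0,0],[0,0,0]]]' 55
python3 -c "
from h import *
replip();ball_in_pan();P=cam('wrist')
print('cup floor ball pred',proj('wrist',[[.608,-.235,.021],[.608,-.235,.072]],P))
im=imaging.camera('top');hs=cv2.inRange(cv2.cvtColor(im,cv2.COLOR_RGB2HSV),(3,130,70),(20,255,255))
n,_,st,ce=cv2.connectedComponentsWithStats(hs);print([(ce[i].round(1).tolist(),int(st[i,4])) for i in range(1,n) if st[i,4]>8],proj('top',[[.608,-.235,.021],[.608,-.235,.072]]))
w=imaging.camera('wrist');cv2.imwrite('pics/w10.png',np.hstack([cv2.resize(w[80:300,80:360,::-1],None,fx=1.4,fy=1.4),cv2.resize(im[150:260,300:440,::-1],None,fx=2.8,fy=2.8)]))"
```

```text
time: 22.02
position: [0.5902, -0.2284, 0.2768]
tool_rot: [0.683, 0.19, -0.401, 0.58]
ft_force: [0.1, 0.5, -1.6]
grip_width: 0.0157
lip rel cup mm [-8.7 -1.3 67.7] front-down 14.3 yawerr 0.8 F [ 0.1  0.5 -1.6]
expect [[257.0, 197.0]] blobs [([162.0, 179.0], 508)]
cup floor ball pred [[161.11396608 179.91836914]
 [176.08767366 187.13952133]]
[([66.3, 231.7], 10952), ([525.4, 123.2], 29), ([507.5, 125.0], 39), ([143.6, 141.2], 23), ([19.1, 157.3], 577), ([47.3, 148.9], 10), ([44.3, 156.7], 15), ([38.5, 158.6], 10), ([45.8, 164.8], 44), ([352.2, 199.1], 74), ([362.6, 196.2], 9), ([380.0, 198.7], 12), ([157.2, 210.1], 139), ([370.7, 213.6], 20), ([36.2, 257.0], 79), ([7.2, 266.7], 125), ([549.9, 287.4], 52)] [[353.09639343 199.63593209]
 [356.17099056 197.78547315]]
```

Ball is in the cup: wrist (162,179) vs cup-floor prediction (161,180), and top (352,199) vs (353,200). Now return the scoop.

```bash
python3 -c "
from h import *
A=jarR(185,0);p,M=tcp_for([.523,-.008,.08],A);rows(p,M,11)"
```

```text
rot/row [-1.87, 1.15, -1.27]
[-5.1, -14.2, -16.0]
[-4.5, -13.7, -16.6]
[-3.8, -13.3, -17.1]
[-3.2, -12.8, -17.6]
[-2.6, -12.3, -18.0]
[-1.9, -11.7, -18.5]
[-1.3, -11.2, -18.9]
[-0.7, -10.6, -19.3]
[-0.1, -9.9, -19.6]
[0.6, -9.3, -19.9]
[1.2, -8.6, -20.2]
```

```bash
python3 -m inch '[[10,[-5,-14,-16],[-1.9,1.1,-1.3]],[10,[-4.5,-14,-17],[-1.9,1.1,-1.3]],[10,[-4,-13,-17],[-1.9,1.1,-1.3]],[10,[-3,-13,-18],[-1.9,1.1,-1.3]],[10,[-2.5,-12,-18],[-1.9,1.1,-1.3]],[10,[-2,-12,-18.5],[-1.9,1.1,-1.3]],[10,[-1,-11,-19],[-1.9,1.1,-1.3]],[10,[-0.5,-11,-19],[-1.9,1.1,-1.3]],[10,[0,-10,-20],[-1.9,1.1,-1.3]],[10,[0.6,-9,-20],[-1.9,1.1,-1.3]],[10,[1,-9,-20],[-1.9,1.1,-1.3]]]' 55
python3 -c "
from h import *
o,Rs=scoop_now();print(o,R.from_matrix(Rs).as_euler('ZYX',degrees=True))
A=jarR(185,0);p,M=tcp_for([.523,-.008,.02],A);rows(p,M,5)"
```

```text
time: 23.55
position: [0.4895, 0.0051, 0.2147]
tool_rot: [0.568, 0.418, -0.351, 0.616]
ft_force: [0.5, -0.4, -2.1]
grip_width: 0.0158
[0.50860907 0.00662053 0.07442173] [-173.37571804   -1.6028705     0.26328952]
rot/row [0.32, -0.09, 0.32]
[10.8, -2.9, 3.2]
[10.8, -2.9, 3.2]
[10.7, -3.0, 3.2]
[10.7, -3.0, 3.2]
[10.7, -3.1, 3.2]
```

```bash
python3 -m inch '[[10,[11,-3,3],[0.3,0,0.3]],[10,[11,-3,3],[0.3,0,0.3]],[10,[11,-3,3],[0.3,0,0.3]],[10,[11,-3,3],[0.3,0,0.3]],[10,[11,-3,3],[0.3,0,0.3]]]' 55
python3 -c "
from h import *
o,Rs=scoop_now();print(o,R.from_matrix(Rs).as_euler('ZYX',degrees=True))
A=jarR(185,0);p,M=tcp_for([*o[:2],.003],A);rows(p,M,5)"
```

```text
time: 24.18
position: [0.5004, -0.0042, 0.1575]
tool_rot: [0.579, 0.408, -0.345, 0.615]
ft_force: [0.6, 0.3, -2.6]
grip_width: 0.0158
[ 0.52309742 -0.00115226  0.01776725] [-1.74128213e+02 -5.88915270e-02 -2.81476610e-01]
rot/row [0.13, -0.13, 0.01]
[2.7, -1.3, -0.2]
[2.7, -1.3, -0.2]
[2.7, -1.3, -0.2]
[2.7, -1.3, -0.2]
[2.7, -1.3, -0.2]
```

```bash
python3 -m inch '[[10,[2.7,-1.3,0],[0,0,0]],[10,[2.7,-1.3,0],[0,0,0]],[10,[2.7,-1.3,0],[0,0,0]],[10,[2.7,-1.3,0],[0,0,0]]]' 55
python3 -m inch '[[10,[2.7,-1.3,0],[0,0,0]]]' 55
python3 -m inch '[[10,[2.7,-1.3,0],[0,0,0]]]' 55
python3 -c "
from h import *
o,Rs=scoop_now();print(o,R.from_matrix(Rs).as_euler('ZYX',degrees=True),get_obs()['moment'])"
```

```text
time: 24.68
position: [0.5008, -0.003, 0.1452]
tool_rot: [0.579, 0.409, -0.344, 0.616]
ft_force: [-0.9, 0.1, -1.1]
grip_width: 0.0154
time: 24.8
position: [0.5009, -0.003, 0.1422]
tool_rot: [0.579, 0.409, -0.344, 0.616]
ft_force: [-0.3, 0.4, -2.3]
grip_width: 0.0157
time: 24.92
position: [0.5014, -0.0029, 0.1399]
tool_rot: [0.579, 0.408, -0.344, 0.616]
ft_force: [-11.9, 2.5, 37.2]
grip_width: 0.0155
[5.24466920e-01 6.08386959e-05 2.39771691e-04] [-1.73989390e+02  9.32358451e-02 -2.32992890e-01] [0.21108419 0.91116799 0.06620964]
```

```bash
python3 -m inch '[[10,[0,0,0],[0,0,0]],[30,[0,0,0],[0,0,0]],[45,[0,0,0],[0,0,0]],[45,[0,0,0],[0,0,0]],[45,[-10,0,0],[0,0,0]],[45,[-20,0,0],[0,0,0]],[45,[-25,0,0],[0,0,0]],[45,[-30,0,0],[0,0,0]],[45,[-40,0,0],[0,0,0]],[45,[-40,0,0],[0,0,0]],[45,[0,0,0],[0,0,0]]]' 20
python3 -c "
from h import *
P=cam('wrist');w=imaging.camera('wrist')
A=jarR(186,0);print('pred',proj('wrist',np.array([.5245,0,0])+np.array([(.03,.0265,0),(.03,-.0265,0),(.0291,0,.1526)])@A.T,P).round(),[(np.round(d['pixel']).tolist(),round(d['confidence'],2)) for d in imaging.tip_of('wrist','scoop_grip')][:2])
im=imaging.camera('top');s=imaging.camera('scene')
cv2.imwrite('pics/fin.png',np.vstack([np.hstack([cv2.resize(w[60:300,120:400,::-1],(350,300)),cv2.resize(s[150:290,200:360,::-1],(350,300))]),cv2.resize(im[120:320,110:460,::-1],(700,400))[:300]]))"
```

```text
time: 26.3
position: [0.429, -0.0122, 0.2928]
tool_rot: [0.579, 0.407, -0.345, 0.617]
ft_force: [1.3, 0.6, -0.3]
grip_width: 0.0449
pred [[236. 182.]
 [235. 145.]
 [283. 186.]] [([230.0, 79.0], 0.66), ([284.0, 182.0], 0.63)]
```

View pics/fin.png

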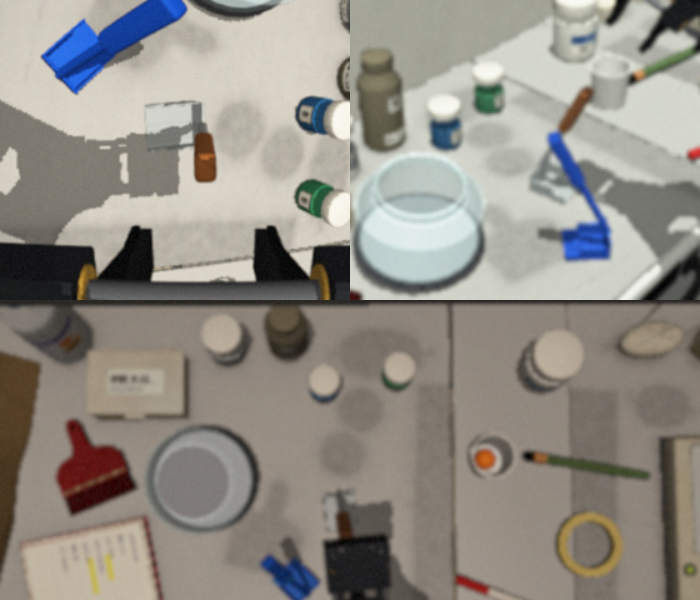

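The final picture shows the ball in the upright cup (about (485,458) in the top crop), the jar empty, the steel scoop standing on its pan and the bystanders in place. I'm handing in.

```bash
python3 -c "
from rig import robot
print(robot.hand_in())"
```

```text
the job is handed in; nothing more can be done
None
```

The orange ball is in the steel cup. I scooped it from the foot of the jar's wall, tilted the scoop back so it rolled to the back of the pan, lifted it out through the mouth and tipped it in. I then stood the scoop back on its pan about where it was found and handed in at 26.3 s.

**Last checks**
- **Ball:** it lay within about 1 px of its predicted place on the cup floor in both the wrist and top cameras. The final picture shows it inside the upright cup and the jar empty.
- **Scoop:** it touched down level (within 0.3°) at its original height. After release it was seen standing within about 4 px of the predicted place.
- **Bystanders:** the blue and green jars, tape, stencil brush, dye brush and blue scoop look unmoved. The marker shows only in part. I judged all of these by eye, not by measurement.

**What disagreed**
- **Jar floor:** contact came about 3.5 mm higher than my jar estimate.
- **Touchdown force:** setting the scoop down, the wrist force read 37 N in the last reading before release, well under the 120 N limit but firmer than I intended.
- **Scoop yaw:** estimates before the grasp differed by a few degrees (191–196°).

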